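# Clamp the long gas cell behind the sprung bayonet sleeve

### The job

Mount the long gas cell in the measuring bench: pull the sprung collar back and turn it so that it stays locked open by itself, set the long cell down upright in the two saddles with its valve at the end away from the collar, let go of it, then unlock the collar and let it come forward gently, without letting it snap, until its seal clamps the cell against the fixed port. Leave the short cell, the jar and the upright flow meter alone, and keep the long cell upright.

Things in the scene. Friction and masses are not known exactly. Their poses are not given: they have to be found in the camera images.
- bench: Measuring bench fixed to the table: dark base plate 130 x 390 x 20 mm (own y -157 to 233). Along its y: white source housing (110 wide in x, y -150 to -80, top at 140), fixed port (48 dia, rubber face at y -60), two saddles, sprung sleeve and collar, guide barrel, white detector housing (100 wide, y 178 to 228, top at 135). Origin: on the table under the cell's place; +x away from the robot.
- beam_axis (a point): Point on the bench's horizontal beam axis, midway between the saddles, 81 mm above the table; axes as the bench, the beam axis runs along y. Port, cell, sleeve and collar are all centred on this axis.
- saddle (a point): Midpoint between the two aluminium saddles at floor level, 55 mm above the table; axes as the bench. Saddles: 14 mm long, at y -54 and +54, cheeks 58 mm apart rising 8 mm, then flaring out to 73 mm above the table. Between them (y -47 to 47) it is open down to the base plate, so fingers pass beside a cell. The mounted cell fills y -60 to +60.
- sleeve (a joint): Travel of sprung sleeve and collar along bench +y (pulled back), m. 0 = fully forward, seal face (48 mm dia) at y +54 mm; 0.026 = hard stop. Spring pushes forward with 8 N at 0, 12 N at the stop; damped (18 N s/m), let go it still snaps. Rests at 0 without a cell, 0.006 against a mounted long cell, 0.017 locked open (131 mm free between port and seal).
- collar (a joint): Turn about the beam axis, rad: 0 = home (handle pin leans 25 deg to bench -x), 0.873 = turned over (leans 25 deg to +x). A J-slot lets it turn only with the sleeve 0.022 or more back; turned fully over and let forward, it drops 5 mm into the notch and stays locked open. To unlock: pull back past 0.022, turn to 0, let forward. Friction 0.06 N m.
- flange_front (a point): Centre (on the beam axis) of the front face, towards the cell, of the collar's knurled flange: 80 mm dia, 8 mm thick, at y = 94 mm + sleeve travel. In front of it are 40 mm of slim nose (44 mm dia, seal 48), where a finger can stand and push the flange back; behind it the drum is 56 mm dia and 45 mm long.
- handle_tip (a point): Round tip of the collar's handle pin: steel, 12 mm dia, standing radially out of the nose, its axis 14 mm in front of the flange face (y = 80 mm + sleeve travel), tip 62 mm from the beam axis, nose surface 22 mm from it. Pushing it sideways along bench x turns the collar.
- long_cell: Long gas cell, loose, 0.3 kg: steel barrel 38 mm dia between two square end plates 52 x 52 x 12 mm, 120 mm long over the plates along own y. Origin: centre of the underside; barrel axis 26 mm above. A valve with black bar handle stands up near one end, at y -34, top 68 mm above the underside. Lies valve up. Mounted rightly its axes are the bench's (valve end at -y, the fixed port).
- long_cell_center (a point): Centre of the long cell, on its barrel axis, 26 mm above its underside; axes as the cell.
- long_cell_valve (a point): Centre of the long cell's valve handle, 34 mm from its middle towards its own -y, 63 mm above the underside.
- short_cell: Short gas cell, to be left alone: same section and valve, but 70 mm long over its end plates, along its own y. Origin: centre of its underside.
- jar: Amber glass jar with white cap, 64 mm dia, 85 mm tall, to be left alone. Origin: centre of its underside.
- flow_meter: Upright gas flow meter fixed to the table, not to be touched: round foot 60 mm dia, column 34 mm wide, 184 mm tall, a small knob reaching 37 mm out on its own +x. Origin: centre of its underside.
Things that resemble listed ones, but are neither listed nor needed, are in the scene too. What is shaped like the long_cell but blue or pink is not meant.

How it is judged:
By the outcome, as a careful person would: the job done as asked, in the order asked, and still so for the second after the job is handed in, with the robot touching nothing.
It also fails if it takes over 64 s, if anything falls off the work surface, if the arm or the gripper's body presses on something with over 40 N, if the wrist force passes 120 N, or if a joint passes its speed limit or range.

### The arm

A 6-joint arm with a two-finger parallel gripper is mounted at the origin on the work surface. World frame = base frame: x ahead of the robot, y to its left, z up, the work surface at z = 0. Lengths are in m, angles in rad, forces in N, time in s.
With the tool pointing down it reaches from about 0.325 to 0.75 m from the base axis. Payload 7.6 kg.
Tool frame: the origin (TCP) lies between the finger pads; the fingertips stand 22 mm ahead of it and the grasp point (between the pads) lies 3 mm ahead of it; z points along the fingers, y is the line along which they close (so a half turn about z gives the same grasp; the last joint's range is limited). The gripper opens to 85 mm and grips with 20 to 120 N. Pads are 22 mm wide; open, the fingers measure 114 mm over their backs; the gripper's body (76 mm by 85 mm) begins 54 mm behind the grasp point. The pads swing forward as they close: fully open they stand 13 mm farther back than shut.
Start: joints at [-1.353, 0.052, 1.401, -0, 1.689, -0.07], TCP at [0.149, -0.503, 0.253] pointing down, gripper open.
Joint ranges: [-2.9, 2.9], [-0.91, 2.17], [0.12, 2.37], [-1.06, 4.2], [0.26, 2.73], [-2.93, 2.93]. Speed limits (rad/s): [2.57, 2.57, 3.01, 3.14, 3.14, 3.14].

### API

Orientations are given as [roll, pitch, yaw] about the fixed x, y, z axes, in that order (R = Rz(yaw) Ry(pitch) Rx(roll)).
In Python, from rig import robot gives the robot as it stands. The module is installed in compiled form; this text tells all that it offers.
- The arm moves only by the tool drive_tool, never from a script. Its argument "deltas" is a list of rows, each an object with "dp": the shift along the tool's x, y, z in mm, a list of three; "rotation": the turn, a rotation vector about the tool's x, y, z in rad, a list of three; "fingers": the opening, from 0 (shut) to 1 (fully open). In form: [{"dp": [dx, dy, dz], "rotation": [ax, ay, az], "fingers": fingers}, ...]. A call has 1 to 12 rows; each row shifts and turns the commanded pose from where the row before left it, along the tool's axes as they then stand; what a row does not reach is not made up. A row lasts 1/8 s, in which the tool goes at most 62.5 mm and 10.7 degrees, less where a joint would pass 70% of its speed; a pose out of reach is approached as far as the arm can. A call is refused whole if a number of a shift passes 62.5 or a number of a turn 0.188, either way. A call with a gripper value outside its range is refused whole. The fingers move at their own pace and stop on an object; "newtons" is the grip in N (left out, the last holds). Time passes only in rows, so rows that do not move let the fingers close. It gives the time, the measured TCP pose, the force, the opening and the grip force at its end, in the units of the state.
- robot.read_state(): the state, without advancing time (a new reading comes with each control period).
- robot.camera(name): name is "scene" or "top" or "wrist"; returns (picture, depth): 400x640x3 uint8, red, green, blue; 400x640 float32, m along the optical axis (not along the pixel's ray), 0 where there is no reading.
- robot.camera_info(name): a dict with "mtx" (3x3 intrinsics, pixels), "eye" and "orientation" of the camera in the world. Camera axes: x right, y up, looking along -z (the intrinsics and any distortion apply to the point x, -y, -z); pixel columns grow to the right and rows downward; lengths in m; the calibration is good to about 2 mm. A picture is of the moment at which its call begins: read the wrist's pose just before it. camera_info takes no time and is no camera call; for the wrist camera it gives the pose at the moment of the call.
- robot.close_job(): hands the job in; it is judged then, once.
The state is a dict: "t": time; "q": joint angles; "joint_vel": joint speeds; "joint_efforts": joint torques, N m; "tool_pos": TCP position; "orientation": TCP orientation; "force": force on the tool from outside, world axes, zero at the start; "torque": the same for the moment, N m; "gripper_width": finger opening in m; "gripper_force": force on a finger pad.
Only numpy, scipy, OpenCV 4.12 (cv2) and the standard library are available. Lean on these libraries where they do the work, as an engineer would, in place of code of your own. Each camera call takes 0.05 s, during which the arm holds its last target. There are 200 camera calls.

## Working session

There is one attempt and no reset: what is moved stays moved. The work goes in short steps, Python scripts to look and compute and a tool call to move; the robot and the scene stay as the last step left them, time stands still between calls to the robot, and variables do not carry over. Pictures are saved under pics/ and viewed, at most 10 in all, crops included, and the job is handed in when it is done.

Besides the shell and the picture viewer there is one more tool, called as name(argument=value, ...), one argument or row to a line, values as JSON. drive_tool: Moves the arm, as the interface text tells. Its arguments: {"type":"object","properties":{"deltas":{"type":"array","items":{"type":"object","properties":{"dp":{"type":"array","items":{"type":"number"}},"rotation":{"type":"array","items":{"type":"number"}},"fingers":{"type":"number"}}}},"newtons":{"type":"number"}},"required":["deltas"]}

```bash
mkdir -p pics; cat > h.py <<'E'
import numpy as np, cv2
from rig import robot
from scipy.spatial.transform import Rotation as R
def cam(n):
    i=robot.camera_info(n); p,d=robot.camera(n); return p,d,i
def rot(o):
    o=np.array(o); 
    return o if o.shape==(3,3) else (R.from_euler('xyz',o).as_matrix() if o.shape==(3,) else R.from_quat(o).as_matrix())
def cloud(d,i):
    K=np.array(i['mtx']); v,u=np.mgrid[0:d.shape[0],0:d.shape[1]]
    x=(u-K[0,2])/K[0,0]*d; y=(v-K[1,2])/K[1,1]*d
    return np.stack([x,-y,-d],-1)@rot(i['orientation']).T+np.array(i['eye'])
E
python3 - <<'E'
from h import *
for n in ['top','scene']:
    p,d,i=cam(n); print(i); cv2.imwrite(f'pics/{n}0.png',p[...,::-1]); np.savez(f'{n}0.npz',p=p,d=d,c=cloud(d,i))
print(robot.read_state())
E
```

```text
{'mtx': array([[519.38293215,   0.        , 312.68595835],
       [  0.        , 519.38293215, 198.48573516],
       [  0.        ,   0.        ,   1.        ]]), 'eye': array([ 0.21631363, -0.08871551,  1.53106963]), 'orientation': array([ 0.18041483,  0.00970999, -1.59841964])}
{'mtx': array([[402.39635645,   0.        , 325.71408665],
       [  0.        , 402.39635645, 204.07032765],
       [  0.        ,   0.        ,   1.        ]]), 'eye': array([1.12585565, 0.0900751 , 0.79695226]), 'orientation': array([ 0.76141797, -0.002941  ,  1.83460707])}
{'t': 0.1, 'q': array([-1.35332523e+00,  5.27983811e-02,  1.40162597e+00,  8.03985429e-06,
        1.68861172e+00, -7.03131449e-02]), 'joint_vel': array([ 0.00033416, -0.00239702, -0.00460073,  0.00011694,  0.00119159,
        0.00107258]), 'joint_efforts': array([ 1.44306119e-03, -3.82581353e+01, -3.60985494e+01, -5.78281060e-05,
        4.76745758e-03,  1.36477479e-05]), 'tool_pos': array([ 0.14897525, -0.50316912,  0.25254235]), 'orientation': array([-3.14015336e+00, -1.09373522e-04,  2.87785098e-01]), 'force': array([ 0.35499296, -0.92388814,  0.32519003]), 'torque': array([0.01056354, 0.041034  , 0.02193035]), 'gripper_force': 0.0, 'gripper_width': 0.0853929181829479}
```

View pics/top0.png

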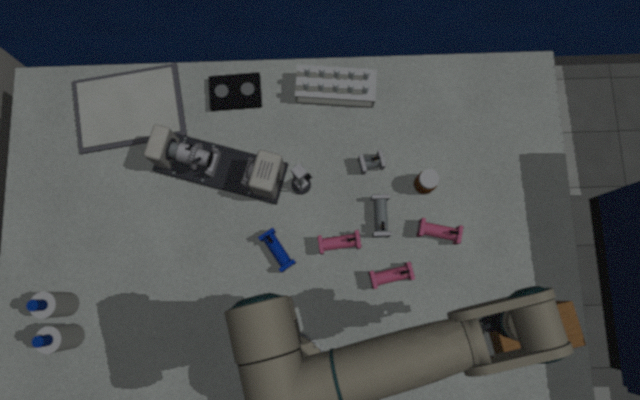

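View pics/scene0.png

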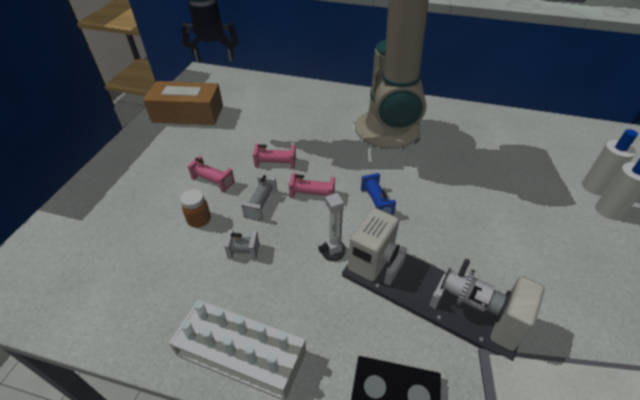

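The top view shows the bench tilted at (215,165), with its source housing at (266,172) and its detector housing at (160,147). The grey long cell is at (381,215), the short cell at (372,161), the jar at (427,182) and the flow meter at (301,182). Next I measure these from the depth.

```bash
python3 - <<'E'
from h import *
z=np.load('top0.npz'); c=z['c']; p=z['p'].astype(int)
print('table z',np.median(c[230:245,100:200,2]), np.median(c[100:110,420:500,2]))
def rep(name,box,lo,hi):
    r0,r1,c0,c1=box; q=c[r0:r1,c0:c1].reshape(-1,3); q=q[(q[:,2]>lo)&(q[:,2]<hi)]
    (cx,cy),(w,h),a=cv2.minAreaRect(q[:,:2].astype(np.float32)*1000)
    print(name,len(q),'ctr',round(cx,1),round(cy,1),'size',round(w,1),round(h,1),'ang',round(a,1),'z',np.percentile(q[:,2],[5,50,95]).round(3))
rep('source',(145,205,240,292),.128,.15)
rep('det',(120,175,140,185),.123,.145)
rep('base',(120,205,140,300),.012,.03)
rep('cell',(190,242,366,395),.03,.08)
rep('cellvalve',(190,242,366,395),.058,.08)
rep('short',(145,178,352,392),.02,.08)
rep('jar',(165,200,408,445),.07,.1)
rep('flow',(155,195,287,315),.15,.2)
s=np.load('scene0.npz'); c=s['c']
print('table z',np.median(c[250:270,60:120,2]))
rep('Scell',(170,222,238,282),.035,.06)
rep('Scellvalve',(170,222,238,282),.058,.08)
rep('Ssource',(205,280,345,402),.132,.15)
rep('Sdet',(270,350,495,548),.127,.145)
im=cv2.imread('pics/top0.png')
a=cv2.resize(im[110:210,130:330],(800,400),interpolation=cv2.INTER_CUBIC)
im2=cv2.imread('pics/scene0.png')
b=cv2.resize(im2[190:360,340:560],None,fx=3.6,fy=3.5)
cv2.imwrite('pics/b.png',b)
E
```

```text
table z 0.0009713640872395235 0.0007791604961645548
source 980 ctr 554.3 48.7 size 71.1 110.7 ang 72.9 z [0.134 0.14  0.145]
det 618 ctr 646.3 351.2 size 50.8 100.4 ang 73.6 z [0.128 0.135 0.14 ]
base 3230 ctr 616.9 199.1 size 488.2 258.2 ang 88.2 z [0.014 0.02  0.026]
cell 602 ctr 433.4 -277.2 size 52.2 121.4 ang 89.5 z [0.034 0.045 0.063]
cellvalve 44 ctr 435.0 -283.9 size 114.3 43.6 ang 4.0 z [0.058 0.066 0.072]
short 389 ctr 596.0 -257.7 size 51.8 72.0 ang 13.1 z [0.028 0.047 0.066]
jar 319 ctr 529.2 -413.2 size 54.2 54.7 ang 7.5 z [0.079 0.085 0.091]
flow 165 ctr 538.9 -46.3 size 34.8 30.4 ang 38.8 z [0.169 0.184 0.189]
table z -0.00016400755311923865
Scell 518 ctr 438.8 -277.4 size 52.9 122.3 ang 89.5 z [0.036 0.044 0.053]
Scellvalve 32 ctr 404.0 -277.0 size 10.3 28.2 ang 83.3 z [0.06  0.065 0.068]
Ssource 1265 ctr 560.3 47.6 size 69.1 110.0 ang 72.9 z [0.135 0.139 0.141]
Sdet 1245 ctr 653.5 351.0 size 49.9 100.8 ang 73.2 z [0.129 0.134 0.136]
```

View pics/b.png

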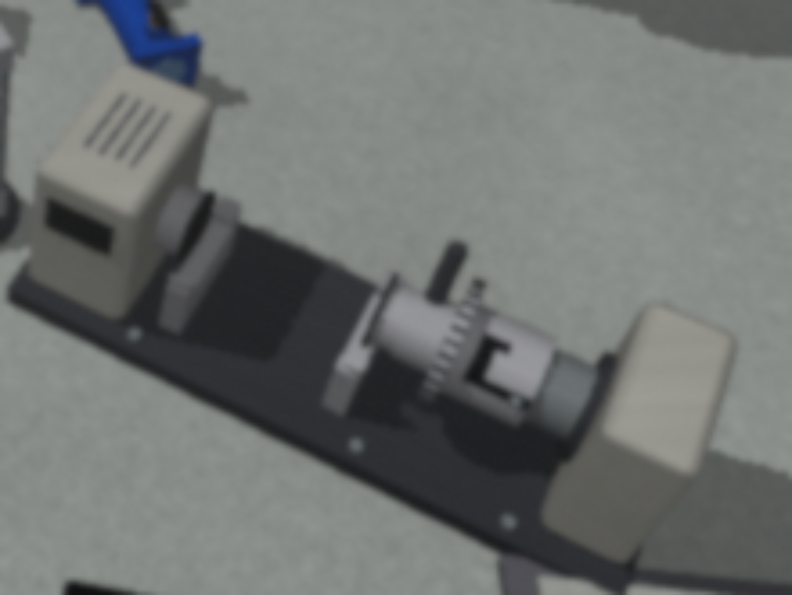

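The crop shows the handle pin at about (455,265), leaning to bench −x. The collar is home, the saddles are at (200,270) and (355,360), and the two views agree to 6 mm. From the housings the bench origin is about (591,158) mm with yaw −17°. The long cell is at (436,−277) mm with its valve towards the robot, so its yaw is about −90°. I move above the pin and look from close by.

```bash
cat >> h.py <<'E'
import json
def plan(pos,yaw,n,f=1.0,z0=None):
    """rows (tool-down) from the measured pose to pos[mm], yaw; prints them"""
    s=robot.read_state(); p=np.array(s['tool_pos'])*1000; M=R.from_euler('xyz',s['orientation'])
    T=R.from_euler('xyz',[np.pi,0,yaw]); rv=(M.inv()*T).as_rotvec(); out=[]
    step=R.from_rotvec(np.round(rv/n,3)); d=(np.array(pos)-p)/n
    for k in range(n):
        out.append({"dp":[round(float(v),1) for v in M.inv().apply(d)],"rotation":[float(v) for v in np.round(rv/n,3)],"fingers":f}); M=M*step
    print('from',p.round(1),s['orientation'].round(3),'t',s['t']); print(json.dumps(out))
E
python3 - <<'E'
from h import *
plan([592,235,300],-0.297,20)
E
```

```text
from [ 149.  -503.2  252.5] [-3.14  -0.     0.288] t 0.1
[{"dp": [31.7, -29.1, -2.3], "rotation": [-0.0, 0.0, 0.029], "fingers": 1.0}, {"dp": [30.9, -30.0, -2.3], "rotation": [-0.0, 0.0, 0.029], "fingers": 1.0}, {"dp": [30.0, -30.9, -2.3], "rotation": [-0.0, 0.0, 0.029], "fingers": 1.0}, {"dp": [29.1, -31.8, -2.3], "rotation": [-0.0, 0.0, 0.029], "fingers": 1.0}, {"dp": [28.1, -32.6, -2.3], "rotation": [-0.0, 0.0, 0.029], "fingers": 1.0}, {"dp": [27.2, -33.4, -2.3], "rotation": [-0.0, 0.0, 0.029], "fingers": 1.0}, {"dp": [26.2, -34.2, -2.3], "rotation": [-0.0, 0.0, 0.029], "fingers": 1.0}, {"dp": [25.2, -34.9, -2.3], "rotation": [-0.0, 0.0, 0.029], "fingers": 1.0}, {"dp": [24.2, -35.6, -2.3], "rotation": [-0.0, 0.0, 0.029], "fingers": 1.0}, {"dp": [23.1, -36.3, -2.3], "rotation": [-0.0, 0.0, 0.029], "fingers": 1.0}, {"dp": [22.1, -37.0, -2.3], "rotation": [-0.0, 0.0, 0.029], "fingers": 1.0}, {"dp": [21.0, -37.6, -2.3], "rotation": [-0.0, 0.0, 0.029], "fingers": 1.0}, {"dp": [19.9, -38.2, -2.3], "rotation": [-0.0, 0.0, 0.029], "fingers": 1.0}, {"dp": [18.8, -38.7, -2.3], "rotation": [-0.0, 0.0, 0.029], "fingers": 1.0}, {"dp": [17.6, -39.3, -2.3], "rotation": [-0.0, 0.0, 0.029], "fingers": 1.0}, {"dp": [16.5, -39.8, -2.3], "rotation": [-0.0, 0.0, 0.029], "fingers": 1.0}, {"dp": [15.3, -40.2, -2.3], "rotation": [-0.0, 0.0, 0.029], "fingers": 1.0}, {"dp": [14.2, -40.7, -2.3], "rotation": [-0.0, 0.0, 0.029], "fingers": 1.0}, {"dp": [13.0, -41.0, -2.3], "rotation": [-0.0, 0.0, 0.029], "fingers": 1.0}, {"dp": [11.8, -41.4, -2.3], "rotation": [-0.0, 0.0, 0.029], "fingers": 1.0}]
```

drive_tool(
  deltas=[
    {"dp": [32, -29, -2], "rotation": [0, 0, 0.03], "fingers": 1},
    {"dp": [31, -30, -2], "rotation": [0, 0, 0.03], "fingers": 1},
    {"dp": [30, -31, -2], "rotation": [0, 0, 0.03], "fingers": 1},
    {"dp": [29, -32, -2], "rotation": [0, 0, 0.03], "fingers": 1},
    {"dp": [28, -33, -2], "rotation": [0, 0, 0.03], "fingers": 1},
    {"dp": [27, -33, -2], "rotation": [0, 0, 0.03], "fingers": 1},
    {"dp": [26, -34, -2], "rotation": [0, 0, 0.03], "fingers": 1},
    {"dp": [25, -35, -2], "rotation": [0, 0, 0.03], "fingers": 1},
    {"dp": [24, -36, -2], "rotation": [0, 0, 0.03], "fingers": 1},
    {"dp": [23, -36, -2], "rotation": [0, 0, 0.03], "fingers": 1},
  ],
)

```text
t: 1.35
tool_pos: [0.3719, -0.1336, 0.2731]
orientation: [3.142, 0.0, -0.013]
force: [0.0, 0.0, 0.5]
gripper_width: 0.0852
gripper_force: 0.0
```

drive_tool(
  deltas=[
    {"dp": [22, -37, -3], "rotation": [0, 0, 0.03], "fingers": 1},
    {"dp": [21, -38, -3], "rotation": [0, 0, 0.03], "fingers": 1},
    {"dp": [20, -38, -3], "rotation": [0, 0, 0.03], "fingers": 1},
    {"dp": [19, -39, -3], "rotation": [0, 0, 0.03], "fingers": 1},
    {"dp": [18, -39, -3], "rotation": [0, 0, 0.03], "fingers": 1},
    {"dp": [16, -40, -3], "rotation": [0, 0, 0.03], "fingers": 1},
    {"dp": [15, -40, -3], "rotation": [0, 0, 0.03], "fingers": 1},
    {"dp": [14, -41, -3], "rotation": [0, 0, 0.03], "fingers": 1},
    {"dp": [13, -41, -3], "rotation": [0, 0, 0.03], "fingers": 1},
    {"dp": [0, 0, 0], "rotation": [0, 0, 0.015], "fingers": 0.6},
  ],
)

```text
t: 2.6
tool_pos: [0.5756, 0.1972, 0.2982]
orientation: [3.14, 0.003, -0.295]
force: [-1.8, -0.9, 0.8]
gripper_width: 0.07
gripper_force: 0.0
```

```bash
python3 - <<'E'
from h import *
s=robot.read_state(); print(s['t'],s['tool_pos'],s['orientation'],s['q'].round(2))
p,d,i=cam('wrist'); print(i); cv2.imwrite('pics/w1.png',p[...,::-1]); np.savez('w1.npz',p=p,d=d,c=cloud(d,i))
E
```

```text
2.6 [0.57563607 0.19718865 0.29819816] [ 3.14021439e+00  2.61892692e-03 -2.95067291e-01] [0.27 0.29 1.05 0.   1.81 2.14]
{'mtx': array([[358.83369601,   0.        , 319.34808459],
       [  0.        , 358.83369601, 199.53845334],
       [  0.        ,   0.        ,   1.        ]]), 'eye': array([0.64305026, 0.17688777, 0.4171853 ]), 'orientation': array([-2.80531529e-01, -6.28259443e-04, -1.86458206e+00])}
```

View pics/w1.png

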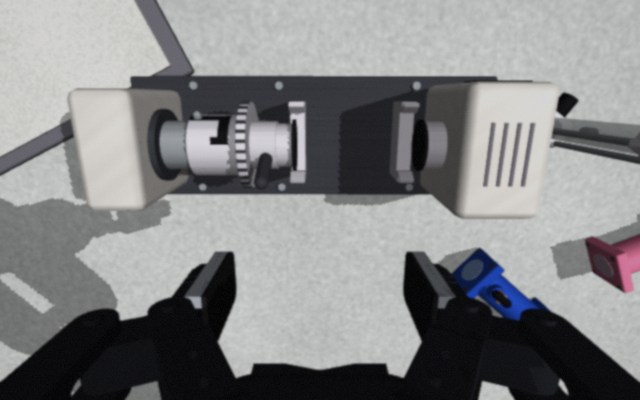

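The wrist view shows the whole bench. The dark pin is at about (263,170), the flange at (244,143), the housings at (105,150) and (500,150), and the fingers are in the foreground. I refine the bench pose and the pin from this depth.

```bash
python3 - <<'E'
from h import *
z=np.load('w1.npz'); c=z['c']*1000; p=z['p'].astype(int)
def rep(name,box,lo,hi):
    r0,r1,c0,c1=box; q=c[r0:r1,c0:c1].reshape(-1,3); q=q[(q[:,2]>lo)&(q[:,2]<hi)]
    (cx,cy),(w,h),a=cv2.minAreaRect(q[:,:2].astype(np.float32)); print(name,len(q),'ctr',round(cx,1),round(cy,1),'size',round(w,1),round(h,1),'ang',round(a,1),'z',np.median(q[:,2]).round(1)); return np.array([cx,cy])
s=rep('src',(75,225,430,560),136,144); d=rep('det',(80,215,65,160),131,139)
rep('base',(70,200,125,500),16,24)
ey=(d-s)/np.linalg.norm(d-s); ex=np.array([ey[1],-ey[0]]); o=((s+115*ey)+(d-203*ey))/2
print('dist',np.linalg.norm(d-s),'o',o,'yaw',np.degrees(np.arctan2(ex[1],ex[0])))
# pin: points near image pin, above 118
q=c[145:192,250:278].reshape(-1,3); q=q[(q[:,2]>108)&(q[:,2]<145)]
b=(q[:,:2]-o)@np.array([ex,ey]).T
for lo in range(108,142,5):
    m=(q[:,2]>=lo)&(q[:,2]<lo+5)
    if m.sum(): print(lo,m.sum(),'bench x',np.percentile(b[m,0],[5,50,95]).round(1),'y',np.percentile(b[m,1],[5,50,95]).round(1))
q=c[95:195,220:262].reshape(-1,3); q=q[(q[:,2]>105)&(q[:,2]<125)]; b=(q[:,:2]-o)@np.array([ex,ey]).T
print('flange',np.percentile(b[:,1],[5,50,95]),np.percentile(b[:,0],[5,95]),q[:,2].max())
print('port-saddle sat: TCP bench',(np.array([575.6,197.2])-o)@np.array([ex,ey]).T, o-23*ex+80*ey)
E
```

```text
src 10837 ctr 558.8 49.3 size 66.5 104.8 ang 73.2 z 138.4
det 6655 ctr 650.6 352.0 size 47.5 96.0 ang 73.1 z 133.4
base 19771 ctr 604.7 199.0 size 394.5 133.7 ang 72.2 z 18.5
dist 316.35914868971963 o [591.9421912  158.56432799] yaw -16.8659120736612
108 50 bench x [-14.   -9.3  -7.1] y [74.2 78.1 83.9]
113 54 bench x [-15.8 -11.5  -9.5] y [74.3 78.2 84.5]
118 57 bench x [-17.  -13.9 -11.9] y [74.4 78.6 84.3]
123 55 bench x [-20.6 -16.3 -14.5] y [74.2 78.5 84. ]
128 72 bench x [-26.7 -18.8 -16.8] y [74.1 78.6 84.9]
133 131 bench x [-27.8 -23.5 -19.4] y [75.4 79.6 84.1]
flange [ 93.76281613  99.19152677 116.40756648] [-23.65426976  25.34028815] 124.79436839809499
port-saddle sat: TCP bench [-26.84873334  32.23240424] [593.1421359 241.7962938]
```

drive_tool(
  deltas=[
    {"dp": [1, -12, 20], "rotation": [0, 0, 0], "fingers": 0.4},
    {"dp": [1, -12, 20], "rotation": [0, 0, 0], "fingers": 0.4},
    {"dp": [1, -12, 20], "rotation": [0, 0, 0], "fingers": 0.4},
    {"dp": [1, -12, 20], "rotation": [0, 0, 0], "fingers": 0.4},
    {"dp": [0, 0, 20], "rotation": [0, 0, 0], "fingers": 0.4},
    {"dp": [0, 0, 20], "rotation": [0, 0, 0], "fingers": 0.4},
    {"dp": [0, 0, 15], "rotation": [0, 0, 0], "fingers": 0.4},
    {"dp": [0, 0, 5], "rotation": [0, 0, 0], "fingers": 0.4},
    {"dp": [0, 0, 0], "rotation": [0, 0, 0], "fingers": 0.4},
  ],
)

```text
t: 3.78
tool_pos: [0.5932, 0.2397, 0.1604]
orientation: [-3.142, -0.0, -0.297]
force: [-0.3, 0.7, -0.0]
gripper_width: 0.0345
gripper_force: 0.0
```

```bash
cat >> h.py <<'E'
O=np.array([591.9,158.6]); YB=-0.2945; EX=np.array([np.cos(YB),np.sin(YB)]); EY=np.array([-EX[1],EX[0]])
def bench(s=None):
    s=s or robot.read_state(); p=np.array(s['tool_pos'])*1000; q=p[:2]-O
    print('t',s['t'],'bench',(q@EX).round(1),(q@EY).round(1),'z',p[2].round(1),'rpy',s['orientation'].round(4),'F bench',(s['force'][:2]@EX).round(1),(s['force'][:2]@EY).round(1),s['force'][2].round(1),'w',s['gripper_width'].round(4))
def bw(x,y,z): return list(O+x*EX+y*EY)+[z]
E
python3 - <<'E'
from h import *
bench()
E
```

```text
Traceback (most recent call last):
  File "h.py", line 25, in bench
    print('t',s['t'],'bench',(q@EX).round(1),(q@EY).round(1),'z',p[2].round(1),'rpy',s['orientation'].round(4),'F bench',(s['force'][:2]@EX).round(1),(s['force'][:2]@EY).round(1),s['force'][2].round(1),'w',s['gripper_width'].round(4))
                                                                                                                                                                                                              ^^^^^^^^^^^^^^^^^^^^^^^^
AttributeError: 'float' object has no attribute 'round'
```

drive_tool(
  deltas=[
    {"dp": [-1, -2, 7], "rotation": [0, 0, 0], "fingers": 0.4},
    {"dp": [0, 0, 6], "rotation": [0, 0, 0], "fingers": 0.4},
    {"dp": [0, 0, 0], "rotation": [0, 0, 0], "fingers": 0.3},
    {"dp": [0, 0, 0], "rotation": [0, 0, 0], "fingers": 0},
    {"dp": [0, 0, 0], "rotation": [0, 0, 0], "fingers": 0},
    {"dp": [0, 0, 0], "rotation": [0, 0, 0], "fingers": 0},
  ],
  newtons=40,
)

```text
t: 4.53
tool_pos: [0.5928, 0.242, 0.1475]
orientation: [-3.142, -0.0, -0.297]
force: [-1.0, -0.7, 0.5]
gripper_width: 0.0091
gripper_force: 39.0
```

```bash
sed -i "s/s\['gripper_width'\].round(4)/round(float(s['gripper_width']),4),'g',s['gripper_force']/" h.py; python3 - <<'E'
from h import *
bench()
E
```

```text
t 4.525 bench -23.4 80.0 z 147.5 rpy [-3.1416e+00 -3.0000e-04 -2.9720e-01] F bench -0.7 -0.9 0.5 w 0.0091 g 39.01974320411682
```

drive_tool(
  deltas=[
    {"dp": [0, 0, 0], "rotation": [0, 0, 0], "fingers": 0.3},
    {"dp": [0, 0, 4], "rotation": [0, 0, 0], "fingers": 0.3},
    {"dp": [0, 0, 0], "rotation": [0, 0, 0], "fingers": 0},
    {"dp": [0, 0, 0], "rotation": [0, 0, 0], "fingers": 0},
    {"dp": [0, 0, 0], "rotation": [0, 0, 0], "fingers": 0},
  ],
)

```text
t: 5.15
tool_pos: [0.5926, 0.242, 0.1428]
orientation: [3.141, 0.001, -0.297]
force: [0.2, 0.7, -2.9]
gripper_width: 0.01
gripper_force: 38.9
```

```bash
python3 - <<'E'
from h import *
bench()
p,d,i=cam('wrist'); cv2.imwrite('pics/w2.png',cv2.resize(p[100:330,200:460,::-1],None,fx=2.5,fy=2.5))
E
```

```text
t 5.15 bench -23.6 80.0 z 142.8 rpy [ 3.1412e+00  6.0000e-04 -2.9720e-01] F bench -0.0 0.7 -2.9 w 0.01 g 38.924750089645386
```

View pics/w2.png

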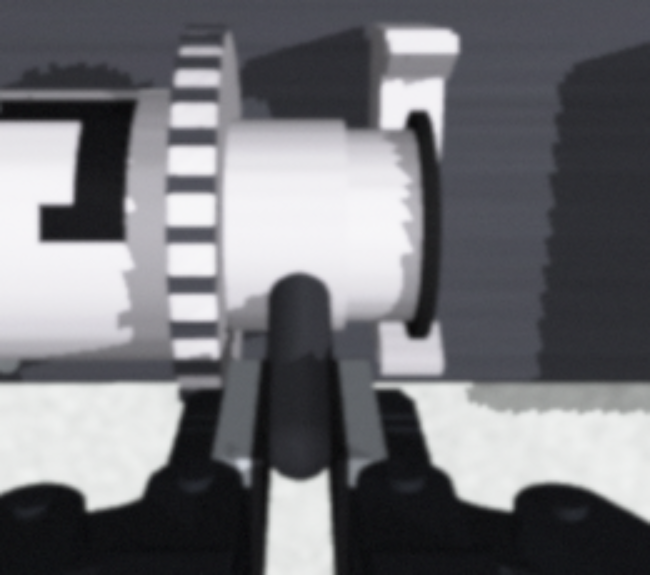

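The crop shows the pin at (300,400) held between both pads, with the left finger standing just above the flange rim. I pull it back.

drive_tool(
  deltas=[
    {"dp": [0, -3, -1], "rotation": [0, 0, 0], "fingers": 0},
    {"dp": [0, -5, 0], "rotation": [0, 0, 0], "fingers": 0},
    {"dp": [0, -5, 0], "rotation": [0, 0, 0], "fingers": 0},
    {"dp": [0, -5, 0], "rotation": [0, 0, 0], "fingers": 0},
    {"dp": [0, -5, 0], "rotation": [0, 0, 0], "fingers": 0},
    {"dp": [0, -1, 0], "rotation": [0, 0, 0], "fingers": 0},
    {"dp": [0, 0, 0], "rotation": [0, 0, 0], "fingers": 0},
  ],
  newtons=50,
)

```text
t: 6.08
tool_pos: [0.5992, 0.2623, 0.1429]
orientation: [3.135, 0.002, -0.299]
force: [-3.7, -10.8, -2.8]
gripper_width: 0.0092
gripper_force: 50.1
```

```bash
python3 - <<'E'
from h import *
bench()
E
```

```text
t 6.075 bench -23.1 101.3 z 142.9 rpy [ 3.1349e+00  2.2000e-03 -2.9920e-01] F bench -0.4 -11.4 -2.8 w 0.0092 g 50.05559027194977
```

drive_tool(
  deltas=[
    {"dp": [0, -2, 0], "rotation": [0, 0, 0], "fingers": 0},
    {"dp": [0, -1, 0], "rotation": [0, 0, 0], "fingers": 0},
    {"dp": [0, 0, 0], "rotation": [0, 0, 0], "fingers": 0},
  ],
)

```text
t: 6.45
tool_pos: [0.6, 0.265, 0.1429]
orientation: [3.135, 0.002, -0.299]
force: [-3.8, -11.8, -1.8]
gripper_width: 0.0093
gripper_force: 50.1
```

```bash
python3 - <<'E'
from h import *
bench()
E
```

```text
t 6.45 bench -23.1 104.1 z 142.9 rpy [ 3.1347e+00  2.3000e-03 -2.9940e-01] F bench -0.2 -12.4 -1.8 w 0.0093 g 50.068466663360596
```

drive_tool(
  deltas=[
    {"dp": [4.3, 0, -2], "rotation": [0, 0, 0], "fingers": 0},
    {"dp": [4.4, 0, -1.5], "rotation": [0, 0, 0], "fingers": 0},
    {"dp": [4.5, 0, -1], "rotation": [0, 0, 0], "fingers": 0},
    {"dp": [4.6, 0, -0.5], "rotation": [0, 0, 0], "fingers": 0},
    {"dp": [4.6, 0, -0.2], "rotation": [0, 0, 0], "fingers": 0},
    {"dp": [0, 0, 0], "rotation": [0, 0, 0], "fingers": 0},
  ],
)

```text
t: 7.2
tool_pos: [0.6211, 0.2582, 0.147]
orientation: [3.134, 0.004, -0.299]
force: [-5.1, -11.4, -5.6]
gripper_width: 0.0094
gripper_force: 50.2
```

```bash
python3 - <<'E'
from h import *
bench()
E
```

```text
t 7.2 bench -1.0 103.8 z 147.0 rpy [ 3.1336  0.0043 -0.2993] F bench -1.6 -12.4 -5.6 w 0.0094 g 50.17689406871796
```

Turning well; continue to the far side.

drive_tool(
  deltas=[
    {"dp": [4.6, 0, 0], "rotation": [0, 0, 0], "fingers": 0},
    {"dp": [4.6, 0, 0.3], "rotation": [0, 0, 0], "fingers": 0},
    {"dp": [4.5, 0, 0.8], "rotation": [0, 0, 0], "fingers": 0},
    {"dp": [4.4, 0, 1.2], "rotation": [0, 0, 0], "fingers": 0},
    {"dp": [4.3, 0, 1.6], "rotation": [0, 0, 0], "fingers": 0},
    {"dp": [2.5, 0, 0.5], "rotation": [0, 0, 0], "fingers": 0},
    {"dp": [0, 0, 0], "rotation": [0, 0, 0], "fingers": 0},
  ],
)

```text
t: 8.07
tool_pos: [0.6459, 0.254, 0.145]
orientation: [3.141, 0.0, -0.297]
force: [0.5, -0.9, -0.6]
gripper_width: -0.0003
gripper_force: 0.0
```

```bash
python3 - <<'E'
from h import *
bench()
E
```

```text
t 8.075 bench 24.0 106.9 z 145.0 rpy [ 3.1415  0.     -0.2972] F bench 0.8 -0.7 -0.6 w -0.0003 g 0.0
```

The pin slipped out of the pads. I lift and look where the collar went.

drive_tool(
  deltas=[
    {"dp": [0, 0, -20], "rotation": [0, 0, 0], "fingers": 0.4},
    {"dp": [0, 0, -30], "rotation": [0, 0, 0], "fingers": 0.4},
    {"dp": [0, 0, -10], "rotation": [0, 0, 0], "fingers": 0.4},
  ],
)

```text
t: 8.45
tool_pos: [0.6467, 0.2543, 0.2095]
orientation: [-3.138, -0.005, -0.297]
force: [0.6, -0.3, 1.4]
gripper_width: 0.0345
gripper_force: 0.0
```

```bash
cat >> h.py <<'E'
def collar(name,box=None):
    bench(); p,d,i=cam('wrist'); c=cloud(d,i)*1000; np.savez(name+'.npz',p=p,c=c)
    b=np.stack([(c[...,:2]-O)@EX,(c[...,:2]-O)@EY,c[...,2]],-1)
    m=(abs(b[...,0])<42)&(b[...,1]>60)&(b[...,1]<125)&(b[...,2]>123)&(b[...,2]<140)&(d>0.1)
    q=b[m]; print('pin pts',len(q)); 
    if len(q): print(np.percentile(q,[5,50,95],axis=0).round(1).tolist())
    m=(abs(b[...,0])<10)&(b[...,1]>80)&(b[...,1]<150)&(b[...,2]>116)&(b[...,2]<122); q=b[m]
    if len(q): print('flange top y',np.percentile(q[:,1],[2,98]).round(1))
    cv2.imwrite(f'pics/{name}.png',p[...,::-1])
E
python3 - <<'E'
from h import *
collar('w3')
E
```

```text
t 8.45 bench 24.6 107.5 z 209.5 rpy [-3.1382 -0.0049 -0.2971] F bench 0.7 -0.1 1.4 w 0.0345 g 0.0
pin pts 438
[[-10.6, 96.1, 124.7], [-4.1, 101.4, 135.1], [-1.4, 106.3, 139.7]]
flange top y [ 96.6 122.7]
```

View pics/w3.png

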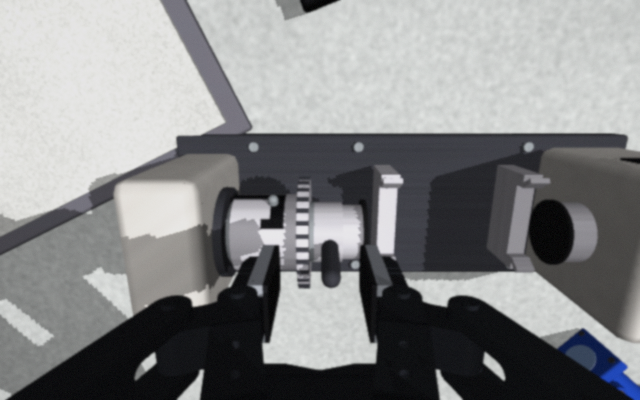

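The pin at (330,262) stands almost upright. The depth puts it at bench x≈−5, y≈101.5, so the collar rests about halfway along the turn slot, 22 mm back. I shut the fingers and push the pin on towards +x from its −x side, in front of the flange.

drive_tool(
  deltas=[
    {"dp": [-20, 5, 0], "rotation": [0, 0, 0], "fingers": 0},
    {"dp": [-20, 5, 0], "rotation": [0, 0, 0], "fingers": 0},
    {"dp": [-22, 5, 0], "rotation": [0, 0, 0], "fingers": 0},
    {"dp": [0, 0, 25], "rotation": [0, 0, 0], "fingers": 0},
    {"dp": [0, 0, 30], "rotation": [0, 0, 0], "fingers": 0},
    {"dp": [0, 0, 15], "rotation": [0, 0, 0], "fingers": 0},
    {"dp": [0, 0, 0], "rotation": [0, 0, 0], "fingers": 0},
  ],
)

```text
t: 9.38
tool_pos: [0.5816, 0.2575, 0.1337]
orientation: [3.14, 0.002, -0.297]
force: [-1.0, -0.3, 0.0]
gripper_width: 0.0001
gripper_force: 0.0
```

```bash
python3 - <<'E'
from h import *
bench()
E
```

```text
t 9.375 bench -38.6 91.7 z 133.7 rpy [ 3.1398e+00  2.2000e-03 -2.9720e-01] F bench -0.8 -0.5 0.0 w 0.0001 g 0.0
```

drive_tool(
  deltas=[
    {"dp": [6, 0, 0], "rotation": [0, 0, 0], "fingers": 0},
    {"dp": [6, 0, 0], "rotation": [0, 0, 0], "fingers": 0},
    {"dp": [6, 0, 0], "rotation": [0, 0, 0], "fingers": 0},
    {"dp": [5, 0, 0], "rotation": [0, 0, 0], "fingers": 0},
    {"dp": [5, 0, 0], "rotation": [0, 0, 0], "fingers": 0},
    {"dp": [4, 0, 0], "rotation": [0, 0, 0], "fingers": 0},
    {"dp": [0, 0, 0], "rotation": [0, 0, 0], "fingers": 0},
  ],
)

```text
t: 10.25
tool_pos: [0.6134, 0.2481, 0.1354]
orientation: [-3.141, -0.001, -0.298]
force: [0.2, -0.4, -0.6]
gripper_width: 0.0001
gripper_force: 0.0
```

```bash
python3 - <<'E'
from h import *
collar('w4')
E
```

```text
t 10.25 bench -5.4 91.9 z 135.4 rpy [-3.1412e+00 -8.0000e-04 -2.9770e-01] F bench 0.3 -0.3 -0.6 w 0.0001 g 0.0
pin pts 2266
[[1.8, 80.4, 124.8], [6.2, 94.4, 134.9], [23.9, 103.3, 138.8]]
flange top y [ 82.6 117.5]
```

drive_tool(
  deltas=[
    {"dp": [-3, 0, -5], "rotation": [0, 0, 0], "fingers": 0},
    {"dp": [0, 0, -30], "rotation": [0, 0, 0], "fingers": 0},
    {"dp": [0, 0, -45], "rotation": [0, 0, 0], "fingers": 0},
    {"dp": [0, 20, -45], "rotation": [0, 0, 0], "fingers": 0.5},
  ],
)

```text
t: 10.8
tool_pos: [0.6037, 0.2309, 0.2616]
orientation: [-3.141, -0.0, -0.295]
force: [0.5, -0.0, -0.3]
gripper_width: 0.0171
gripper_force: 0.0
```

```bash
python3 - <<'E'
from h import *
collar('w5')
plan([436,-277,260],-0.0,14,0.8)
E
```

```text
t 10.8 bench -9.7 72.6 z 261.6 rpy [-3.1412e+00 -3.0000e-04 -2.9540e-01] F bench 0.5 0.1 -0.3 w 0.0171 g 0.0
pin pts 277
[[12.2, 90.5, 127.0], [19.5, 95.0, 135.9], [24.6, 100.1, 138.2]]
flange top y [ 94.4 117.6]
from [604.9 228.7 270.2] [-3.136 -0.01  -0.298] t 10.85
[{"dp": [-0.9, 38.1, 0.5], "rotation": [-0.0, -0.001, -0.021], "fingers": 0.8}, {"dp": [-1.7, 38.0, 0.5], "rotation": [-0.0, -0.001, -0.021], "fingers": 0.8}, {"dp": [-2.5, 38.0, 0.5], "rotation": [-0.0, -0.001, -0.021], "fingers": 0.8}, {"dp": [-3.3, 37.9, 0.5], "rotation": [-0.0, -0.001, -0.021], "fingers": 0.8}, {"dp": [-4.1, 37.9, 0.5], "rotation": [-0.0, -0.001, -0.021], "fingers": 0.8}, {"dp": [-4.9, 37.8, 0.5], "rotation": [-0.0, -0.001, -0.021], "fingers": 0.8}, {"dp": [-5.7, 37.7, 0.5], "rotation": [-0.0, -0.001, -0.021], "fingers": 0.8}, {"dp": [-6.5, 37.5, 0.5], "rotation": [-0.0, -0.001, -0.021], "fingers": 0.8}, {"dp": [-7.3, 37.4, 0.5], "rotation": [-0.0, -0.001, -0.021], "fingers": 0.8}, {"dp": [-8.1, 37.2, 0.5], "rotation": [-0.0, -0.001, -0.021], "fingers": 0.8}, {"dp": [-8.8, 37.0, 0.6], "rotation": [-0.0, -0.001, -0.021], "fingers": 0.8}, {"dp": [-9.6, 36.9, 0.6], "rotation": [-0.0, -0.001, -0.021], "fingers": 0.8}, {"dp": [-10.4, 36.6, 0.6], "rotation": [-0.0, -0.001, -0.021], "fingers": 0.8}, {"dp": [-11.2, 36.4, 0.6], "rotation": [-0.0, -0.001, -0.021], "fingers": 0.8}]
```

View pics/w5.png

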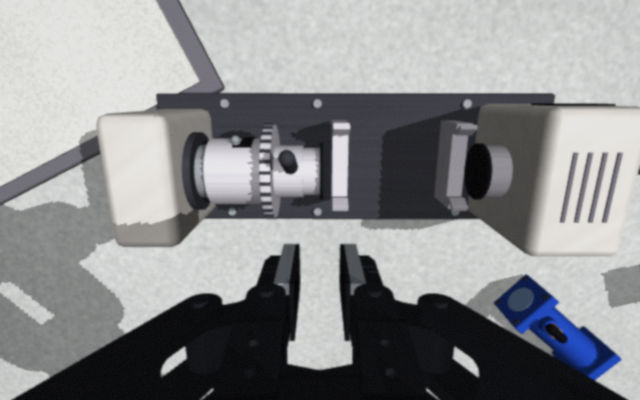

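The pin at (288,160) now leans to +x, with bench y about 96, so it sits in the notch 17 mm back and the collar is locked open. Now to the long cell.

drive_tool(
  deltas=[
    {"dp": [-1, 38, 0], "rotation": [0, 0, -0.02], "fingers": 1},
    {"dp": [-2, 38, 0], "rotation": [0, 0, -0.02], "fingers": 1},
    {"dp": [-2.5, 38, 0], "rotation": [0, 0, -0.02], "fingers": 1},
    {"dp": [-3, 38, 0], "rotation": [0, 0, -0.02], "fingers": 1},
    {"dp": [-4, 38, 0], "rotation": [0, 0, -0.02], "fingers": 1},
    {"dp": [-5, 38, 0], "rotation": [0, 0, -0.02], "fingers": 1},
    {"dp": [-6, 38, 0], "rotation": [0, 0, -0.02], "fingers": 1},
    {"dp": [-6.5, 38, 0], "rotation": [0, 0, -0.02], "fingers": 1},
    {"dp": [-7, 37, 0], "rotation": [0, 0, -0.02], "fingers": 1},
    {"dp": [-8, 37, 0], "rotation": [0, 0, -0.02], "fingers": 1},
    {"dp": [-9, 37, 0], "rotation": [0, 0, -0.02], "fingers": 1},
    {"dp": [-10, 37, 0], "rotation": [0, 0, -0.02], "fingers": 1},
  ],
)

```text
t: 12.35
tool_pos: [0.4562, -0.2042, 0.2607]
orientation: [3.141, -0.001, -0.056]
force: [0.6, 0.8, -0.1]
gripper_width: 0.0852
gripper_force: 0.0
```

drive_tool(
  deltas=[
    {"dp": [-10, 37, 0], "rotation": [0, 0, -0.03], "fingers": 1},
    {"dp": [-11, 36, 0], "rotation": [0, 0, -0.03], "fingers": 1},
    {"dp": [0, 0, 0], "rotation": [0, 0, 0], "fingers": 1},
  ],
)

```text
t: 12.72
tool_pos: [0.4318, -0.2769, 0.2603]
orientation: [3.141, -0.0, -0.0]
force: [0.1, -0.2, -0.0]
gripper_width: 0.0852
gripper_force: 0.0
```

```bash
python3 - <<'E'
from h import *
s=robot.read_state(); print(s['t'],s['tool_pos'].round(4),s['orientation'].round(4))
p,d,i=cam('wrist'); c=cloud(d,i)*1000; np.savez('w6.npz',p=p,c=c); cv2.imwrite('pics/w6.png',p[...,::-1])
near=(abs(c[...,0]-436)<80)&(abs(c[...,1]+277)<45)
for n,lo,hi in [('barrel+plates',15,56),('plates top',48,56),('valve',60,72)]:
    m=near&(c[...,2]>lo)&(c[...,2]<hi); q=c[m]
    (cx,cy),(w,h),a=cv2.minAreaRect(q[:,:2].astype(np.float32)); print(n,len(q),round(cx,1),round(cy,1),round(w,1),round(h,1),round(a,1),np.percentile(q,[2,98],axis=0).round(1).tolist())
print('table',np.median(c[near&(c[...,2]<10)][:,2]))
E
```

```text
12.725 [ 0.4318 -0.2769  0.2603] [ 3.1409e+00 -4.0000e-04 -4.0000e-04]
barrel+plates 5143 437.1 -277.4 51.9 121.7 89.7 [[379.7, -300.2, 28.1], [496.2, -254.4, 51.8]]
plates top 1436 437.1 -277.8 51.8 121.0 89.3 [[378.2, -302.0, 48.5], [497.0, -252.6, 52.6]]
valve 294 403.2 -277.6 11.1 26.9 89.9 [[391.4, -282.2, 61.4], [416.4, -272.1, 67.5]]
table -1.44550595637441
```

View pics/w6.png

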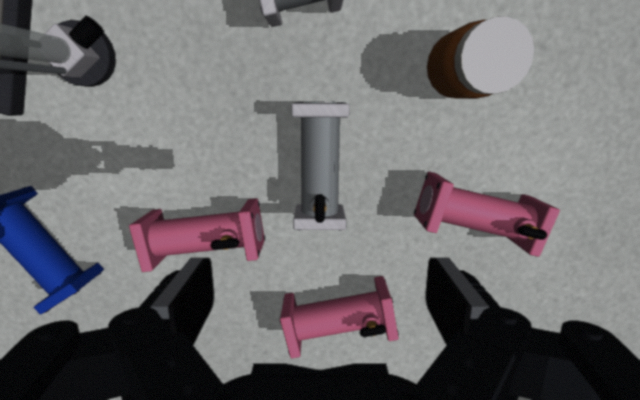

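The view shows the grey long cell at (320,165) with its valve at (320,205), clear of the pink ones by more than 50 mm. It measures (437,−277.5) mm, yaw −90°. I grasp it 3 mm beyond its middle, away from the valve.

drive_tool(
  deltas=[
    {"dp": [4, 0.5, 30], "rotation": [0, 0, 0], "fingers": 0.75},
    {"dp": [4, 0, 45], "rotation": [0, 0, 0], "fingers": 0.75},
    {"dp": [0, 0, 50], "rotation": [0, 0, 0], "fingers": 0.75},
    {"dp": [0, 0, 45], "rotation": [0, 0, 0], "fingers": 0.75},
    {"dp": [0, 0, 36], "rotation": [0, 0, 0], "fingers": 0.75},
    {"dp": [0, 0, 20], "rotation": [0, 0, 0], "fingers": 0.75},
    {"dp": [0, 0, 5], "rotation": [0, 0, 0], "fingers": 0.75},
    {"dp": [0, 0, 0], "rotation": [0, 0, 0], "fingers": 0.75},
  ],
)

```text
t: 13.78
tool_pos: [0.4412, -0.2754, 0.0298]
orientation: [3.141, -0.001, 0.004]
force: [0.3, -0.8, -0.6]
gripper_width: 0.0638
gripper_force: 0.0
```

drive_tool(
  deltas=[
    {"dp": [0, 0, 0], "rotation": [0, 0, 0], "fingers": 0},
    {"dp": [0, 0, 0], "rotation": [0, 0, 0], "fingers": 0},
    {"dp": [0, 0, 0], "rotation": [0, 0, 0], "fingers": 0},
    {"dp": [0, 0, 0], "rotation": [0, 0, 0], "fingers": 0},
  ],
  newtons=50,
)

```text
t: 14.28
tool_pos: [0.4415, -0.2763, 0.0307]
orientation: [3.14, -0.002, 0.003]
force: [-0.9, 1.5, 5.8]
gripper_width: 0.0364
gripper_force: 50.4
```

drive_tool(
  deltas=[
    {"dp": [0, 0, -10], "rotation": [0, 0, 0], "fingers": 0},
    {"dp": [0, 0, -30], "rotation": [0, 0, 0], "fingers": 0},
    {"dp": [0, 0, -45], "rotation": [0, 0, 0], "fingers": 0},
    {"dp": [0, 0, -45], "rotation": [0, 0, 0], "fingers": 0},
    {"dp": [0, 0, -45], "rotation": [0, 0, 0], "fingers": 0},
    {"dp": [0, 0, -40], "rotation": [0, 0, 0], "fingers": 0},
    {"dp": [0, 0, -10], "rotation": [0, 0, 0], "fingers": 0},
    {"dp": [0, 0, 0], "rotation": [0, 0, 0], "fingers": 0},
  ],
)

```text
t: 15.28
tool_pos: [0.4404, -0.2756, 0.2532]
orientation: [-3.141, 0.001, 0.003]
force: [-0.2, 0.6, -4.3]
gripper_width: 0.0368
gripper_force: 50.8
```

```bash
python3 - <<'E'
from h import *
plan(bw(0,8.5,255),1.279,16,0)
E
```

```text
from [ 440.4 -275.6  253.2] [-3.141e+00  1.000e-03  3.000e-03] t 15.275
[{"dp": [9.7, -27.6, -0.1], "rotation": [-0.0, 0.0, -0.08], "fingers": 0}, {"dp": [11.9, -26.8, -0.1], "rotation": [-0.0, 0.0, -0.08], "fingers": 0}, {"dp": [14.0, -25.7, -0.1], "rotation": [-0.0, 0.0, -0.08], "fingers": 0}, {"dp": [16.0, -24.5, -0.1], "rotation": [-0.0, 0.0, -0.08], "fingers": 0}, {"dp": [17.9, -23.2, -0.1], "rotation": [-0.0, 0.0, -0.08], "fingers": 0}, {"dp": [19.7, -21.7, -0.1], "rotation": [-0.0, 0.0, -0.08], "fingers": 0}, {"dp": [21.4, -20.0, -0.1], "rotation": [-0.0, 0.0, -0.08], "fingers": 0}, {"dp": [22.9, -18.2, -0.1], "rotation": [-0.0, 0.0, -0.08], "fingers": 0}, {"dp": [24.3, -16.4, -0.1], "rotation": [-0.0, 0.0, -0.08], "fingers": 0}, {"dp": [25.5, -14.4, -0.1], "rotation": [-0.0, 0.0, -0.08], "fingers": 0}, {"dp": [26.6, -12.3, -0.1], "rotation": [-0.0, 0.0, -0.08], "fingers": 0}, {"dp": [27.5, -10.1, -0.1], "rotation": [-0.0, 0.0, -0.08], "fingers": 0}, {"dp": [28.2, -7.9, -0.1], "rotation": [-0.0, 0.0, -0.08], "fingers": 0}, {"dp": [28.7, -5.6, -0.1], "rotation": [-0.0, 0.0, -0.08], "fingers": 0}, {"dp": [29.1, -3.3, -0.1], "rotation": [-0.0, 0.0, -0.08], "fingers": 0}, {"dp": [29.3, -1.0, -0.1], "rotation": [-0.0, 0.0, -0.08], "fingers": 0}]
```

drive_tool(
  deltas=[
    {"dp": [10, -28, -2], "rotation": [0, 0, -0.08], "fingers": 0},
    {"dp": [12, -27, 0], "rotation": [0, 0, -0.08], "fingers": 0},
    {"dp": [14, -26, 0], "rotation": [0, 0, -0.08], "fingers": 0},
    {"dp": [16, -24.5, 0], "rotation": [0, 0, -0.08], "fingers": 0},
    {"dp": [18, -23, 0], "rotation": [0, 0, -0.08], "fingers": 0},
    {"dp": [20, -22, 0], "rotation": [0, 0, -0.08], "fingers": 0},
    {"dp": [21.5, -20, 0], "rotation": [0, 0, -0.08], "fingers": 0},
    {"dp": [23, -18, 0], "rotation": [0, 0, -0.08], "fingers": 0},
    {"dp": [24, -16.5, 0], "rotation": [0, 0, -0.08], "fingers": 0},
    {"dp": [25.5, -14.5, 0], "rotation": [0, 0, -0.08], "fingers": 0},
    {"dp": [26.5, -12, 0], "rotation": [0, 0, -0.08], "fingers": 0},
    {"dp": [27.5, -10, 0], "rotation": [0, 0, -0.08], "fingers": 0},
  ],
)

```text
t: 16.77
tool_pos: [0.5565, 0.0577, 0.2528]
orientation: [-3.138, 0.003, 0.965]
force: [0.5, -0.1, -2.1]
gripper_width: 0.0365
gripper_force: 50.8
```

drive_tool(
  deltas=[
    {"dp": [28, -8, 0], "rotation": [0, 0, -0.08], "fingers": 0},
    {"dp": [28.5, -5.5, 0], "rotation": [0, 0, -0.08], "fingers": 0},
    {"dp": [29, -3, 0], "rotation": [0, 0, -0.08], "fingers": 0},
    {"dp": [29.5, -1, 0], "rotation": [0, 0, -0.08], "fingers": 0},
    {"dp": [0, 0, 0], "rotation": [0, 0, 0], "fingers": 0},
    {"dp": [0, 0, 0], "rotation": [0, 0, 0], "fingers": 0},
  ],
)

```text
t: 17.52
tool_pos: [0.5951, 0.1666, 0.2539]
orientation: [-3.139, 0.002, 1.282]
force: [-0.8, -0.4, -3.8]
gripper_width: 0.0364
gripper_force: 50.9
```

```bash
python3 - <<'E'
from h import *
bench()
p,d,i=cam('wrist'); c=cloud(d,i)*1000; cv2.imwrite('pics/w7.png',p[...,::-1])
b=np.stack([(c[...,:2]-O)@EX,(c[...,:2]-O)@EY,c[...,2]],-1)
near=(abs(b[...,0])<40)&(abs(b[...,1])<75)&(b[...,2]>195)&(b[...,2]<298)&(d>.05)
zz=b[...,2][near]; h,e=np.histogram(zz,bins=20); print(list(zip(e.round(),h)))
E
```

```text
t 17.525 bench 0.7 8.6 z 253.9 rpy [-3.1386e+00  2.2000e-03  1.2819e+00] F bench -0.7 -0.7 -3.8 w 0.0364 g 50.87389826774597
[(np.float64(222.0), np.int64(72)), (np.float64(226.0), np.int64(144)), (np.float64(229.0), np.int64(98)), (np.float64(233.0), np.int64(121)), (np.float64(237.0), np.int64(253)), (np.float64(241.0), np.int64(355)), (np.float64(245.0), np.int64(421)), (np.float64(248.0), np.int64(589)), (np.float64(252.0), np.int64(1441)), (np.float64(256.0), np.int64(2712)), (np.float64(260.0), np.int64(4878)), (np.float64(264.0), np.int64(10852)), (np.float64(267.0), np.int64(1663)), (np.float64(271.0), np.int64(7821)), (np.float64(275.0), np.int64(972)), (np.float64(279.0), np.int64(1127)), (np.float64(283.0), np.int64(2600)), (np.float64(287.0), np.int64(1910)), (np.float64(290.0), np.int64(229)), (np.float64(294.0), np.int64(367))]
```

View pics/w7.png

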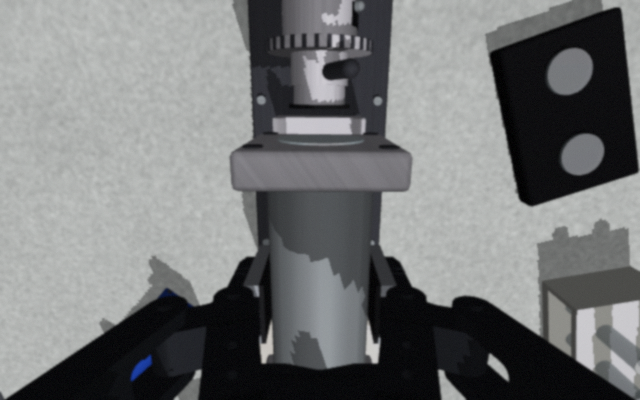

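The view shows the cell held straight over the bench, with its front end plate at (320,165), the collar ahead at (320,40) and the pin leaning right. I measure the plate's place.

```bash
python3 - <<'E'
from h import *
bench()
p,d,i=cam('wrist'); c=cloud(d,i)*1000
b=np.stack([(c[...,:2]-O)@EX,(c[...,:2]-O)@EY,c[...,2]],-1)
q=b[156:188,236:408].reshape(-1,3); print(np.percentile(q,[1,50,99],axis=0).round(1).tolist())
q=q[abs(q[:,2]-np.median(q[:,2]))<2]; (cx,cy),(w,h),a=cv2.minAreaRect(q[:,:2].astype(np.float32)); print(cx,cy,w,h,a)
A=np.c_[q[:,:2]-q[:,:2].mean(0),np.ones(len(q))]; print('slopes',np.linalg.lstsq(A,q[:,2],rcond=None)[0])
E
```

```text
t 17.575 bench 0.9 8.4 z 254.6 rpy [-3.1395e+00  1.6000e-03  1.2815e+00] F bench -0.3 0.2 -2.6 w 0.0366 g 50.8736515045166
[[-21.9, 53.3, 272.8], [1.7, 57.9, 274.2], [25.6, 62.4, 275.7]]
1.821573257446289 57.80282211303711 48.961944580078125 9.567370414733887 0.7861294746398926
slopes [-3.84628782e-03  3.80628899e-03  2.74196319e+02]
```

drive_tool(
  deltas=[
    {"dp": [0, -1.2, 20], "rotation": [0, 0, 0.006], "fingers": 0},
    {"dp": [0, 0, 30], "rotation": [0, 0, 0], "fingers": 0},
    {"dp": [0, 0, 30], "rotation": [0, 0, 0], "fingers": 0},
    {"dp": [0, 0, 30], "rotation": [0, 0, 0], "fingers": 0},
    {"dp": [0, 0, 18], "rotation": [0, 0, 0], "fingers": 0},
    {"dp": [0, 0, 10], "rotation": [0, 0, 0], "fingers": 0},
    {"dp": [0, 0, 6], "rotation": [0, 0, 0], "fingers": 0},
    {"dp": [0, 0, 6], "rotation": [0, 0, 0], "fingers": 0},
    {"dp": [0, 0, 5], "rotation": [0, 0, 0], "fingers": 0},
    {"dp": [0, 0, 5], "rotation": [0, 0, 0], "fingers": 0},
    {"dp": [0, 0, 0], "rotation": [0, 0, 0], "fingers": 0},
  ],
)

```text
t: 19.0
tool_pos: [0.5942, 0.1674, 0.0956]
orientation: [-3.141, 0.0, 1.277]
force: [0.4, 0.5, -3.1]
gripper_width: 0.0362
gripper_force: 51.0
```

```bash
python3 - <<'E'
from h import *
bench()
E
```

```text
t 19.0 bench -0.4 9.1 z 95.6 rpy [-3.1409e+00  5.0000e-04  1.2768e+00] F bench 0.2 0.6 -3.1 w 0.0362 g 50.97684860229492
```

drive_tool(
  deltas=[
    {"dp": [0, 0, 3], "rotation": [0, 0, 0], "fingers": 0},
    {"dp": [0, 0, 3], "rotation": [0, 0, 0], "fingers": 0},
    {"dp": [0, 0, 2], "rotation": [0, 0, 0], "fingers": 0},
    {"dp": [0, 0, 2], "rotation": [0, 0, 0], "fingers": 0},
    {"dp": [0, 0, 0], "rotation": [0, 0, 0], "fingers": 0},
  ],
)

```text
t: 19.62
tool_pos: [0.5944, 0.1675, 0.086]
orientation: [3.142, 0.0, 1.277]
force: [-0.2, -0.3, -3.5]
gripper_width: 0.0367
gripper_force: 50.9
```

```bash
python3 - <<'E'
from h import *
bench()
E
```

```text
t 19.625 bench -0.2 9.2 z 86.0 rpy [3.1416e+00 1.0000e-04 1.2768e+00] F bench -0.1 -0.3 -3.5 w 0.0367 g 50.91096818447113
```

drive_tool(
  deltas=[
    {"dp": [0, 0, 1], "rotation": [0, 0, 0], "fingers": 0},
    {"dp": [0, 0, 1], "rotation": [0, 0, 0], "fingers": 0},
    {"dp": [0, 0, 0], "rotation": [0, 0, 0], "fingers": 0},
  ],
)

```text
t: 20.0
tool_pos: [0.5946, 0.1675, 0.0857]
orientation: [3.141, -0.0, 1.277]
force: [-6.1, -2.7, 6.0]
gripper_width: 0.0365
gripper_force: 51.9
```

```bash
python3 - <<'E'
from h import *
bench()
E
```

```text
t 20.0 bench 0.0 9.3 z 85.7 rpy [ 3.1408e+00 -3.0000e-04  1.2768e+00] F bench -5.0 -4.3 6.0 w 0.0365 g 51.91468834877014
```

The cell is seated: the height is as computed and it takes the load. I release it and lift.

drive_tool(
  deltas=[
    {"dp": [0, 0, -1], "rotation": [0, 0, 0], "fingers": 0.2},
    {"dp": [0, 0, 0], "rotation": [0, 0, 0], "fingers": 0.7},
    {"dp": [0, 0, 0], "rotation": [0, 0, 0], "fingers": 0.7},
    {"dp": [0, 0, 0], "rotation": [0, 0, 0], "fingers": 0.7},
    {"dp": [0, 0, -15], "rotation": [0, 0, 0], "fingers": 0.7},
    {"dp": [0, 0, -40], "rotation": [0, 0, 0], "fingers": 0.7},
    {"dp": [0, 0, -50], "rotation": [0, 0, 0], "fingers": 0.7},
    {"dp": [0, 0, -50], "rotation": [0, 0, 0], "fingers": 0.7},
    {"dp": [0, 0, 0], "rotation": [0, 0, 0], "fingers": 0.7},
  ],
)

```text
t: 21.12
tool_pos: [0.596, 0.1678, 0.2474]
orientation: [3.132, -0.006, 1.277]
force: [1.0, -0.6, -0.3]
gripper_width: 0.0597
gripper_force: 0.0
```

```bash
python3 - <<'E'
from h import *
bench()
p,d,i=cam('wrist'); c=cloud(d,i)*1000; cv2.imwrite('pics/w8.png',p[...,::-1])
b=np.stack([(c[...,:2]-O)@EX,(c[...,:2]-O)@EY,c[...,2]],-1)
m=(abs(b[...,0])<35)&(b[...,1]>40)&(b[...,1]<70)&(b[...,2]>103.5)&(b[...,2]<109)&(d>.05); q=b[m]
print('plate',len(q),np.percentile(q,[1,50,99],axis=0).round(1).tolist())
m=(abs(b[...,0])<42)&(b[...,1]>75)&(b[...,1]<118)&(b[...,2]>125)&(b[...,2]<142)&(d>.05); q=b[m]
print('pin',len(q),np.percentile(q,[5,50,95],axis=0).round(1).tolist())
E
```

```text
t 21.125 bench 1.3 10.0 z 247.4 rpy [ 3.1315 -0.0055  1.2769] F bench 1.1 -0.3 -0.3 w 0.0597 g 0.0
plate 1174 [[-24.2, 52.9, 103.7], [1.5, 58.7, 105.4], [25.9, 64.3, 107.2]]
pin 413 [[12.1, 90.9, 126.9], [17.8, 95.7, 135.4], [23.9, 100.6, 138.1]]
```

View pics/w8.png

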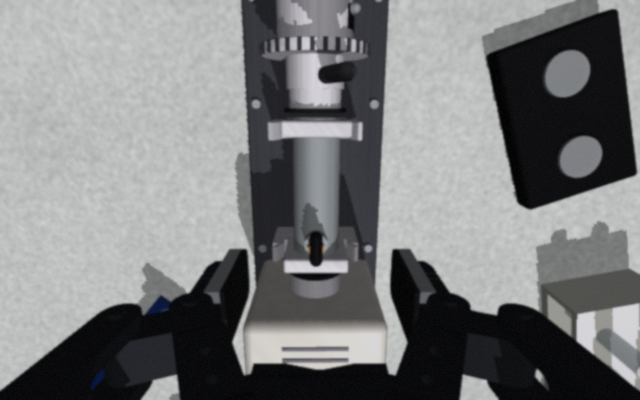

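The cell sits in both saddles. Its collar-end plate at (315,130) spans y 53 to 64, the valve is at the port end at (316,245), and the pin still leans to +x at (338,72). To unlock, I grip the pin with the tool leaning along it and turn the tool with it, so the pads do not spin on the pin.

```bash
cat >> h.py <<'E'
def planT(pos,T,n,f):
    s=robot.read_state(); p=np.array(s['tool_pos'])*1000; M=R.from_euler('xyz',s['orientation'])
    rv=np.round((M.inv()*T).as_rotvec()/n,3); d=(np.array(pos)-p)/n
    for k in range(n):
        print(M.inv().apply(d).round(1).tolist(),rv.tolist()); M=M*R.from_rotvec(rv)
def lean(a): return R.from_euler('xyz',[np.pi,0,YB])*R.from_rotvec([0,-a,0])
E
python3 - <<'E'
from h import *
planT(bw(46.5,97,182),lean(.436),14,.4)
E
```

```text
[6.2, 3.3, 4.5] [0.025, -0.025, 0.11]
[6.7, 2.7, 4.2] [0.025, -0.025, 0.11]
[7.0, 2.0, 4.0] [0.025, -0.025, 0.11]
[7.3, 1.3, 3.8] [0.025, -0.025, 0.11]
[7.5, 0.6, 3.6] [0.025, -0.025, 0.11]
[7.6, -0.1, 3.4] [0.025, -0.025, 0.11]
[7.6, -0.9, 3.2] [0.025, -0.025, 0.11]
[7.6, -1.7, 3.0] [0.025, -0.025, 0.11]
[7.4, -2.4, 2.9] [0.025, -0.025, 0.11]
[7.2, -3.1, 2.8] [0.025, -0.025, 0.11]
[6.9, -3.9, 2.7] [0.025, -0.025, 0.11]
[6.5, -4.5, 2.6] [0.025, -0.025, 0.11]
[6.0, -5.1, 2.6] [0.025, -0.025, 0.11]
[5.5, -5.7, 2.6] [0.025, -0.025, 0.11]
```

drive_tool(
  deltas=[
    {"dp": [6, 3, 4.5], "rotation": [0.025, -0.025, 0.11], "fingers": 0.4},
    {"dp": [6.5, 2.5, 4], "rotation": [0.025, -0.025, 0.11], "fingers": 0.4},
    {"dp": [7, 2, 4], "rotation": [0.025, -0.025, 0.11], "fingers": 0.4},
    {"dp": [7.5, 1.5, 4], "rotation": [0.025, -0.025, 0.11], "fingers": 0.4},
    {"dp": [7.5, 0.5, 3.5], "rotation": [0.025, -0.025, 0.11], "fingers": 0.4},
    {"dp": [7.5, 0, 3.5], "rotation": [0.025, -0.025, 0.11], "fingers": 0.4},
    {"dp": [7.5, -1, 3], "rotation": [0.025, -0.025, 0.11], "fingers": 0.4},
    {"dp": [7.5, -1.5, 3], "rotation": [0.025, -0.025, 0.11], "fingers": 0.4},
    {"dp": [7.5, -2.5, 3], "rotation": [0.025, -0.025, 0.11], "fingers": 0.4},
    {"dp": [7, -3, 3], "rotation": [0.025, -0.025, 0.11], "fingers": 0.4},
    {"dp": [7, -4, 2.5], "rotation": [0.025, -0.025, 0.11], "fingers": 0.4},
    {"dp": [6.5, -4.5, 2.5], "rotation": [0.025, -0.025, 0.11], "fingers": 0.4},
  ],
)

```text
t: 22.68
tool_pos: [0.6529, 0.2273, 0.1852]
orientation: [-3.095, 0.394, -0.056]
force: [-0.2, 0.8, 0.2]
gripper_width: 0.0341
gripper_force: 0.0
```

drive_tool(
  deltas=[
    {"dp": [6, -5, 2.5], "rotation": [0.025, -0.025, 0.11], "fingers": 0.4},
    {"dp": [5.5, -5.5, 2.5], "rotation": [0.025, -0.025, 0.11], "fingers": 0.4},
    {"dp": [0, 0, 0], "rotation": [0, 0, 0], "fingers": 0.4},
  ],
)

```text
t: 23.05
tool_pos: [0.6628, 0.2364, 0.1755]
orientation: [3.14, 0.449, -0.292]
force: [0.6, 0.1, -0.2]
gripper_width: 0.0334
gripper_force: 0.0
```

```bash
python3 - <<'E'
from h import *
bench(); print(robot.read_state()['q'].round(2))
planT(bw(46.5,97,181),lean(.436),1,.4)
E
```

```text
t 23.05 bench 45.3 95.1 z 175.5 rpy [ 3.1403  0.4495 -0.2919] F bench 0.5 0.3 -0.2 w 0.0334 g 0.0
[0.21 0.96 0.4  0.25 2.16 2.18]
[-1.3, -1.9, -5.5] [0.002, 0.013, 0.002]
```

drive_tool(
  deltas=[
    {"dp": [-1.3, -1.9, 5], "rotation": [0.002, 0.013, 0.002], "fingers": 0.4},
    {"dp": [0, 0, 12], "rotation": [0, 0, 0], "fingers": 0.4},
    {"dp": [0, 0, 12], "rotation": [0, 0, 0], "fingers": 0.4},
    {"dp": [0, 0, 7], "rotation": [0, 0, 0], "fingers": 0.4},
    {"dp": [0, 0, 0], "rotation": [0, 0, 0], "fingers": 0.4},
  ],
)

```text
t: 23.68
tool_pos: [0.6475, 0.2435, 0.1455]
orientation: [-3.14, 0.434, -0.293]
force: [-0.2, -0.0, 0.8]
gripper_width: 0.0345
gripper_force: 0.0
```

```bash
python3 - <<'E'
from h import *
bench(); planT(bw(27.5,97,139.9),lean(.436),1,.4)
E
```

```text
t 23.675 bench 28.6 97.4 z 145.5 rpy [-3.1405  0.4342 -0.2926] F bench -0.2 -0.1 0.8 w 0.0345 g 0.0
[1.4, 0.4, 5.5] [-0.0, -0.002, 0.002]
```

drive_tool(
  deltas=[
    {"dp": [1.4, 0.4, 3], "rotation": [0, 0, 0], "fingers": 0.4},
    {"dp": [0, 0, 2], "rotation": [0, 0, 0], "fingers": 0.3},
    {"dp": [0, 0, 0], "rotation": [0, 0, 0], "fingers": 0},
    {"dp": [0, 0, 0], "rotation": [0, 0, 0], "fingers": 0},
    {"dp": [0, 0, 0], "rotation": [0, 0, 0], "fingers": 0},
    {"dp": [0, 0, 0], "rotation": [0, 0, 0], "fingers": 0},
  ],
  newtons=100,
)

```text
t: 24.42
tool_pos: [0.6473, 0.2424, 0.1406]
orientation: [-3.141, 0.433, -0.295]
force: [0.9, -5.4, -0.5]
gripper_width: 0.0077
gripper_force: 98.1
```

```bash
python3 - <<'E'
from h import *
bench()
E
```

```text
t 24.425 bench 28.7 96.3 z 140.6 rpy [-3.1413  0.4329 -0.2953] F bench 2.4 -4.9 -0.5 w 0.0077 g 98.08939218521118
```

drive_tool(
  deltas=[
    {"dp": [0, -3, 0], "rotation": [0, 0, 0], "fingers": 0},
    {"dp": [0, -3, 0], "rotation": [0, 0, 0], "fingers": 0},
    {"dp": [0, -3, 0], "rotation": [0, 0, 0], "fingers": 0},
    {"dp": [0, 0, 0], "rotation": [0, 0, 0], "fingers": 0},
  ],
)

```text
t: 24.92
tool_pos: [0.6496, 0.2498, 0.1407]
orientation: [3.139, 0.435, -0.297]
force: [-3.2, -10.7, 2.0]
gripper_width: 0.0072
gripper_force: 98.5
```

```bash
python3 - <<'E'
from h import *
bench()
E
```

```text
t 24.925 bench 28.7 104.1 z 140.7 rpy [ 3.1388  0.4346 -0.2972] F bench 0.1 -11.1 2.0 w 0.0072 g 98.5003137588501
```

drive_tool(
  deltas=[
    {"dp": [-5.8, 0, 0.2], "rotation": [0, 0.087, 0], "fingers": 0},
    {"dp": [-5.8, 0, 0.2], "rotation": [0, 0.087, 0], "fingers": 0},
    {"dp": [-5.8, 0, 0.2], "rotation": [0, 0.087, 0], "fingers": 0},
    {"dp": [0, 0, 0], "rotation": [0, 0, 0], "fingers": 0},
  ],
)

```text
t: 25.42
tool_pos: [0.6327, 0.2549, 0.1464]
orientation: [3.138, 0.172, -0.296]
force: [-2.8, -11.2, 1.5]
gripper_width: 0.0074
gripper_force: 98.8
```

```bash
python3 - <<'E'
from h import *
bench()
E
```

```text
t 25.425 bench 11.1 104.0 z 146.4 rpy [ 3.1382  0.1718 -0.2956] F bench 0.6 -11.6 1.5 w 0.0074 g 98.7924599647522
```

Good, the grip holds at about 10°. I continue to −20° in two steps.

drive_tool(
  deltas=[
    {"dp": [-5.8, 0, 0.2], "rotation": [0, 0.087, 0], "fingers": 0},
    {"dp": [-5.8, 0, 0.2], "rotation": [0, 0.087, 0], "fingers": 0},
    {"dp": [-5.8, 0, 0.2], "rotation": [0, 0.087, 0], "fingers": 0},
    {"dp": [-5.8, 0, 0.2], "rotation": [0, 0.087, 0], "fingers": 0},
    {"dp": [0, 0, 0], "rotation": [0, 0, 0], "fingers": 0},
  ],
)

```text
t: 26.05
tool_pos: [0.6105, 0.2617, 0.1463]
orientation: [3.138, -0.176, -0.294]
force: [-3.1, -11.0, 2.3]
gripper_width: 0.0073
gripper_force: 98.8
```

```bash
python3 - <<'E'
from h import *
collar('w9')
E
```

```text
t 26.05 bench -12.1 104.1 z 146.3 rpy [ 3.1383 -0.1762 -0.2944] F bench 0.2 -11.4 2.3 w 0.0073 g 98.77972841262817
pin pts 1443
[[-17.4, 90.1, 126.2], [-6.2, 103.8, 135.8], [2.0, 118.1, 139.6]]
flange top y [101.5 125.5]
```

drive_tool(
  deltas=[
    {"dp": [-5.8, 0, 0.2], "rotation": [0, 0.087, 0], "fingers": 0},
    {"dp": [-5.8, 0, 0.2], "rotation": [0, 0.087, 0], "fingers": 0},
    {"dp": [-5.8, 0, 0.2], "rotation": [0, 0.087, 0], "fingers": 0},
    {"dp": [-1.5, 0, 0], "rotation": [0, 0.02, 0], "fingers": 0},
    {"dp": [0, 0, 0], "rotation": [0, 0, 0], "fingers": 0},
  ],
)

```text
t: 26.72
tool_pos: [0.5976, 0.265, 0.1433]
orientation: [3.141, -0.465, -0.297]
force: [15.1, -17.1, 3.0]
gripper_width: 0.007
gripper_force: 98.1
```

```bash
python3 - <<'E'
from h import *
bench()
E
```

```text
t 26.725 bench -25.5 103.4 z 143.3 rpy [ 3.1406 -0.4653 -0.2971] F bench 19.4 -12.0 3.0 w 0.007 g 98.11995506286621
```

At the home stop. I ease the side push and let the collar come forward slowly.

drive_tool(
  deltas=[
    {"dp": [3, 0, 0], "rotation": [0, 0, 0], "fingers": 0},
    {"dp": [0, 1.5, 0], "rotation": [0, 0, 0], "fingers": 0},
    {"dp": [0, 1.5, 0], "rotation": [0, 0, 0], "fingers": 0},
    {"dp": [0, 1.5, 0], "rotation": [0, 0, 0], "fingers": 0},
    {"dp": [0, 1.5, 0], "rotation": [0, 0, 0], "fingers": 0},
    {"dp": [0, 0, 0], "rotation": [0, 0, 0], "fingers": 0},
  ],
)

```text
t: 27.48
tool_pos: [0.5965, 0.2595, 0.1433]
orientation: [3.14, -0.459, -0.297]
force: [3.1, -12.5, 5.4]
gripper_width: 0.0072
gripper_force: 99.2
```

```bash
python3 - <<'E'
from h import *
bench()
E
```

```text
t 27.475 bench -24.9 97.9 z 143.3 rpy [ 3.1402 -0.4594 -0.2968] F bench 6.6 -11.1 5.4 w 0.0072 g 99.18346881866455
```

drive_tool(
  deltas=[
    {"dp": [0, 1.5, 0], "rotation": [0, 0, 0], "fingers": 0},
    {"dp": [0, 1.5, 0], "rotation": [0, 0, 0], "fingers": 0},
    {"dp": [0, 1.5, 0], "rotation": [0, 0, 0], "fingers": 0},
    {"dp": [0, 1.5, 0], "rotation": [0, 0, 0], "fingers": 0},
    {"dp": [0, 1.5, 0], "rotation": [0, 0, 0], "fingers": 0},
    {"dp": [0, 1.5, 0], "rotation": [0, 0, 0], "fingers": 0},
    {"dp": [0, 1, 0], "rotation": [0, 0, 0], "fingers": 0},
    {"dp": [0, 1, 0], "rotation": [0, 0, 0], "fingers": 0},
    {"dp": [0, 0, 0], "rotation": [0, 0, 0], "fingers": 0},
  ],
)

```text
t: 28.6
tool_pos: [0.5934, 0.2496, 0.1433]
orientation: [3.142, -0.46, -0.297]
force: [4.9, -10.6, 2.2]
gripper_width: 0.0071
gripper_force: 98.9
```

```bash
python3 - <<'E'
from h import *
bench()
E
```

```text
t 28.6 bench -25.0 87.5 z 143.3 rpy [ 3.1415 -0.4597 -0.2966] F bench 7.7 -8.7 2.2 w 0.0071 g 98.94740223884583
```

drive_tool(
  deltas=[
    {"dp": [0, 1, 0], "rotation": [0, 0, 0], "fingers": 0},
    {"dp": [0, 1, 0], "rotation": [0, 0, 0], "fingers": 0},
    {"dp": [0, 1, 0], "rotation": [0, 0, 0], "fingers": 0},
    {"dp": [0, 0, 0], "rotation": [0, 0, 0], "fingers": 0},
  ],
)

```text
t: 29.1
tool_pos: [0.5929, 0.2482, 0.1434]
orientation: [-3.138, -0.46, -0.297]
force: [9.6, -4.2, 0.3]
gripper_width: 0.0072
gripper_force: 98.6
```

```bash
python3 - <<'E'
from h import *
bench()
E
```

```text
t 29.1 bench -25.1 86.0 z 143.4 rpy [-3.1381 -0.4605 -0.2965] F bench 10.4 -1.3 0.3 w 0.0072 g 98.5732626914978
```

The travel stalls at 6 mm and the pull has fallen to about zero, so the seal has the cell clamped. I release and back off along the pin.

drive_tool(
  deltas=[
    {"dp": [1.5, 0.4, 0], "rotation": [0, 0, 0], "fingers": 0},
    {"dp": [1, 0, 0], "rotation": [0, 0, 0], "fingers": 0.2},
    {"dp": [0, 0, 0], "rotation": [0, 0, 0], "fingers": 0.4},
    {"dp": [0, 0, 0], "rotation": [0, 0, 0], "fingers": 0.4},
    {"dp": [0, 0, -15], "rotation": [0, 0, 0], "fingers": 0.4},
    {"dp": [0, 0, -30], "rotation": [0, 0, 0], "fingers": 0.4},
    {"dp": [0, 0, -40], "rotation": [0, 0.09, 0], "fingers": 0.4},
    {"dp": [0, 0, -40], "rotation": [0, -0.18, 0], "fingers": 0.4},
    {"dp": [0, 0, -20], "rotation": [0, -0.18, 0], "fingers": 0.4},
    {"dp": [0, 10, -10], "rotation": [0, -0.18, 0], "fingers": 0.4},
    {"dp": [0, 20, 0], "rotation": [0, 0, 0], "fingers": 0.4},
    {"dp": [0, 0, 0], "rotation": [0, 0, 0], "fingers": 0.4},
  ],
)

```text
t: 30.6
tool_pos: [0.5201, 0.2377, 0.2829]
orientation: [-3.14, -0.008, -0.296]
force: [-0.7, -0.1, 0.1]
gripper_width: 0.0344
gripper_force: 0.0
```

```bash
python3 - <<'E'
from h import *
collar('w10')
c=np.load('w10.npz')['c']; b=np.stack([(c[...,:2]-O)@EX,(c[...,:2]-O)@EY,c[...,2]],-1)
def r(n,lo,hi):
    q=b[((b>lo)&(b<hi)).all(-1)]; print(n,len(q),np.percentile(q,[1,50,99],axis=0).round(1).tolist() if len(q) else '')
r('plate+y',[-35,40,103],[35,68,109]); r('plate-y',[-35,-68,103],[35,-40,109]); r('valve',[-20,-60,114],[20,-10,126]); r('pin',[-45,60,124],[45,110,141])
E
```

```text
t 30.6 bench -91.6 54.9 z 282.9 rpy [-3.1395 -0.0076 -0.2956] F bench -0.6 -0.3 0.1 w 0.0344 g 0.0
pin pts 307
[[-28.5, 80.8, 124.5], [-21.7, 85.3, 133.5], [-15.3, 90.3, 136.3]]
flange top y [100. 108.]
plate+y 1087 [[-24.0, 48.6, 103.2], [1.1, 54.2, 105.3], [26.0, 62.7, 107.0]]
plate-y 1045 [[-24.7, -61.7, 103.1], [0.9, -53.7, 105.3], [26.0, -47.6, 107.0]]
valve 512 [[-4.3, -46.3, 116.0], [0.5, -32.8, 120.4], [6.3, -20.1, 122.8]]
pin 296 [[-29.4, 80.2, 124.4], [-22.4, 85.3, 133.6], [-14.5, 91.2, 137.1]]
```

The cell spans y −60 to +60 with its plate tops level and the valve at the port end. The pin is home at travel 6 mm, the flange front is at y 100, and the robot is clear. I hand in.

```bash
python3 -c "
from rig import robot
print(robot.close_job())"
```

```text
the job is handed in; nothing more can be done
None
```

The long cell is mounted upright in both saddles with its valve at the fixed-port end, and the collar was unlocked and let forward under control until its seal clamped the cell (6 mm travel). The job was handed in at about 31 s with the robot clear; the one hitch was the pin slipping from the grip during the first turn, before the cell was in place.

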